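# Draw the blue-banded retractor out of the draining bin

## Task

Take the ribbon retractor with the blue bands out of the draining bin, drawing it at its slant through the slot it sticks out of, and lay it flat inside the steel tray without dropping it. Leave the yellow-banded retractor in its place in the bin.

Things in the scene. Friction and masses are not known exactly. Their poses are not given: they have to be found in the camera images.
- retractor_blue_mid (a point): Centre of the blue-banded ribbon retractor: loose flat steel bar 200 x 20 x 5 mm, 70 g, own x along it, own z normal to its flat face. It starts slanting at 18 degrees, its own -x end up and outside the bin: the last 75 mm stick out of a slot. Two blue bands, 14 to 30 and 39 to 49 mm from that tip. Grip it across its 20 mm width, 35 mm from the tip (65 mm from the centre along own -x).
- retractor_yellow_mid (a point): Centre of the second retractor, the same bar with two yellow bands, lying alike in the bin's other channel, 120 mm beside the blue one (either may be the left one). It stays where it is.
- retractor_blue: The blue-banded bar itself; origin and axes are those of its centre point.
- drain_bin: Fixed grey box, 125 mm deep (x), 200 wide (y), 95 high with closed clear lid; origin at centre of underside. Front (own -x side, 4 mm wall) faces the robot. Front slots at own y = +-60 mm: 34 mm wide, 28 high, lower edge 45 mm above the table. Behind each a channel slopes down at 18 degrees to the rear; the bar lies in it with 7 mm play each side, 20 mm above. 125 mm of the bar are inside.
- tray: Shallow steel tray, fixed, 189 mm (own x) by 339 mm (own y, which points roughly along the robot's forward line, either way), rim 24 mm high; origin at the centre of the underside. Inner floor about 160 x 260 mm, 3 to 5 mm above the table.
Not all that is in view belongs to the job. Leave any red look-alike of the retractor_blue alone.

How it is judged:
By the outcome, as a careful person would: the job done as asked, in the order asked, and still so for the second after the job is handed in, with the robot touching nothing.
It also fails if it takes over 42 s, if anything falls off the work surface, if the arm or the gripper's body presses on something with over 40 N, if the wrist force passes 120 N, or if a joint passes its speed limit or range.

## Robot

A 7-joint arm with a two-finger parallel gripper is mounted at the origin on a cart in front of the work surface, level with it; the furniture and walls round the work are solid. World frame = base frame: x ahead of the robot, y to its left, z up, the work surface at z = 0. Lengths are in mm, angles in rad, forces in N, time in s.
With the tool pointing down it reaches from about 425 to 825 mm from the base axis. Payload 3.6 kg.
Tool frame: the origin (TCP) lies on the centre line of the jaws, within the pads' length; the fingertips stand 22 mm ahead of it and the grasp point (between the pads) lies 3 mm ahead of it; z points along the fingers, y is the line along which they close (so a half turn about z gives the same grasp; the last joint's range is limited). The gripper opens to 85 mm and grips with 20 to 120 N. Pads are 22 mm wide; open, the fingers measure 114 mm over their backs; the gripper's body (76 mm by 85 mm) begins 54 mm behind the grasp point. The pads swing forward as they close: fully open they stand 13 mm farther back than shut.
Start: joints at [1.127, 0.615, -0.013, 1.423, 0.008, 1.103, -0.04], TCP at [263.151, -594.32, 253.297] pointing down, gripper open.
Joint ranges: [-3.12, 3.12], [-0.3, 2.06], [-1.34, 1.32], [0.26, 2.42], [-1.36, 4.5], [0.01, 1.98], [-2.84, 2.84]. Speed limits (rad/s): [2.79, 2.79, 3.14, 3.14, 3.14, 3.14, 3.14].

## Interface

Orientations are given as [roll, pitch, yaw] about the fixed x, y, z axes, in that order (R = Rz(yaw) Ry(pitch) Rx(roll)).
In Python, from station import ctrl gives the robot as it stands.
- The arm moves only by the tool servo_tool, never from a script. Its arguments are lists of equal length, an entry for each row: "translation": the shift along the tool's x, y, z in cm, a list of three; "angular": the turn, a rotation vector about the tool's x, y, z in rad, a list of three; "fingers": the gripper's target within -1 to 1 (shut at 1, half-way at 0, fully open at -1). In form: {"translation": [[dx, dy, dz], ...], "angular": [[ax, ay, az], ...], "fingers": [fingers, ...]}. A call has 1 to 8 rows; each row shifts and turns the commanded pose from where the row before left it, along the tool's axes as they then stand; what a row does not reach is not made up. A row lasts 1/10 s, in which the tool goes at most 50 mm and 8.59 degrees, less where a joint would pass 70% of its speed; a pose out of reach is approached as far as the arm can. A call with a gripper value outside its range is refused whole. The fingers move at their own pace and stop on an object; "newtons" is the grip in N (left out, the last holds). Time passes only in rows, so rows that do not move let the fingers close. It gives the time, the measured TCP pose, the force, the opening and the grip force at its end, in the units of the state.
- ctrl.sense(): the state, without advancing time (a new reading comes with each control period).
- ctrl.capture(name): name is "scene" or "top"; returns a dict with "frame" (480x640x3 uint8, red, green, blue), "fx", "fy", "cx", "cy" (pixels), "dist_coeffs" ([k1, k2, p1, p2, k3] as OpenCV has them; the pictures are not rectified), "origin" and "attitude" of the camera in the world. Camera axes: x right, y down, z forward; pixel columns grow to the right and rows downward; lengths in mm; the calibration is good to about 2 mm. A picture is of the moment at which its call begins. There is no depth.
- ctrl.finish_job(): hands the job in; it is judged then, once.
The state is a dict: "time_s": time; "q": joint angles; "joint_velocities": joint speeds; "effort": joint torques, N m; "tcp_pos": TCP position; "eef_rot": TCP orientation; "force": force on the tool from outside, world axes, zero at the start; "moment": the same for the moment, N m; "opening": finger opening in mm; "grasp_force": force on a finger pad.
Only numpy, scipy, OpenCV 4.12 (cv2) and the standard library are available. Lean on these libraries where they do the work, as an engineer would, in place of code of your own. Each camera call takes 0.05 s, during which the arm holds its last target. There are 200 camera calls.

## Working session

There is one attempt and no reset: what is moved stays moved. The work goes in short steps, Python scripts to look and compute and a tool call to move; the robot and the scene stay as the last step left them, time stands still between calls to the robot, and variables do not carry over. Pictures are saved under pics/ and viewed, at most 10 in all, crops included, and the job is handed in when it is done.

Besides the shell and the picture viewer there is one more tool, called after "Request:" as name(argument=value, ...) on one line, values as JSON. servo_tool: Moves the arm, as the interface text tells. Its arguments: {"type":"object","properties":{"translation":{"type":"array"},"angular":{"type":"array"},"fingers":{"type":"array"},"newtons":{"type":"number"}},"required":["translation","angular","fingers"]}

```bash
mkdir -p pics; ls
python3 - <<'E'
from station import ctrl
import cv2,pickle
for n in("scene","top"):
    d=ctrl.capture(n); cv2.imwrite(f"pics/{n}0.png",d["frame"][:,:,::-1]); pickle.dump(d,open(n+".pkl","wb"))
    print({k:v for k,v in d.items() if k!="frame"})
s=ctrl.sense();print(s)
E
```

```text
pics
{'fx': 471.09052053808244, 'fy': 471.09052053808244, 'cx': 317.68768782282126, 'cy': 235.64246781466977, 'dist_coeffs': array([-0.09143957,  0.        ,  0.        ,  0.        ,  0.        ]), 'origin': array([118.90738914, 598.49728564, 599.79230422]), 'attitude': array([-2.19355697, -0.01844935, -2.45242212])}
{'fx': 622.7699652648913, 'fy': 622.7699652648913, 'cx': 320.9237824320027, 'cy': 236.8161141740576, 'dist_coeffs': array([-0.2170261,  0.       ,  0.       ,  0.       ,  0.       ]), 'origin': array([ 480.00621782,    9.49629495, 1263.22747664]), 'attitude': array([-3.05783964,  0.00515491, -1.55943696])}
{'time_s': 0.1, 'q': array([ 1.12752461,  0.61584116, -0.01262226,  1.4247332 ,  0.00814193,
        1.10341771, -0.04036081]), 'joint_velocities': array([ 0.00037487, -0.00416312,  0.00127434, -0.00412828, -0.00147188,
       -0.00124695, -0.00087911]), 'effort': array([ 1.28758082e-03, -4.70387578e+01,  2.60317521e-01, -1.71572095e+01,
        1.01408036e-02,  5.86390437e-03,  9.84143583e-06]), 'tcp_pos': array([ 262.87326759, -593.77581328,  252.24363135]), 'eef_rot': array([-3.13924496e+00,  6.37985435e-05,  4.16900043e-01]), 'force': array([ 0.16815403,  0.04606848, -0.57093893]), 'moment': array([0.03756736, 0.00805563, 0.03498965]), 'grasp_force': 0.0, 'opening': 85.41642299980124}
```

View pics/scene0.png

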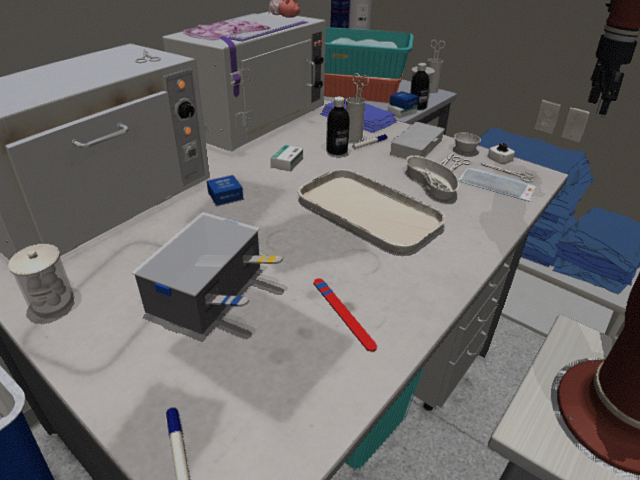

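View pics/top0.png

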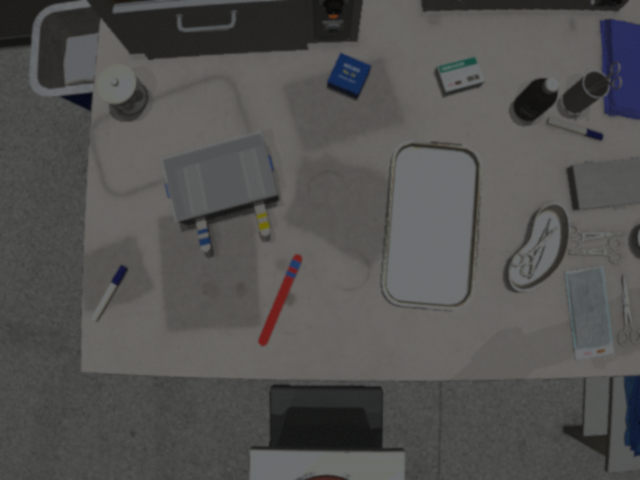

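The blue bar sticks out at about top (205,235) and scene (228,300). Yellow is at top (264,220), the tray is centred near top (432,225), and the red look-alike is at (280,300). Next I'll enlarge the bin area.

Run:
```python
import cv2
a=cv2.imread("pics/top0.png")[120:270,150:300]; b=cv2.imread("pics/scene0.png")[230:350,130:290]
cv2.imwrite("pics/c1.png",cv2.resize(cv2.convertScaleAbs(a,alpha=1.3),None,fx=4,fy=4,interpolation=cv2.INTER_CUBIC))
cv2.imwrite("pics/c2.png",cv2.resize(b,None,fx=5,fy=5,interpolation=cv2.INTER_CUBIC))
```

```text
(no output)
```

View pics/c1.png

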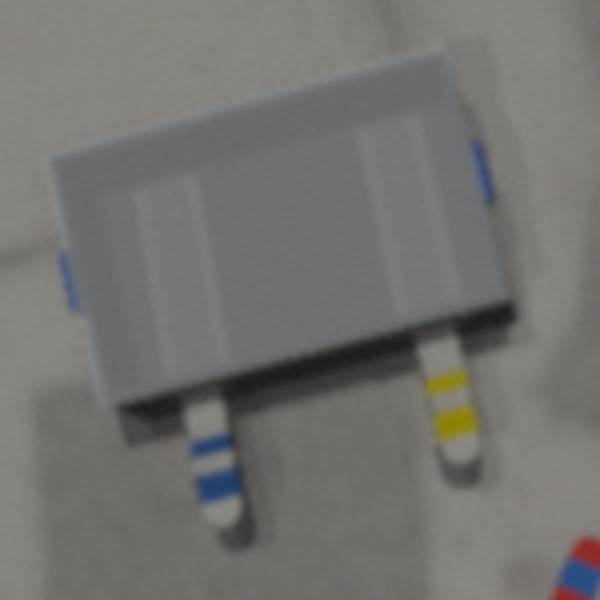

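View pics/c2.png

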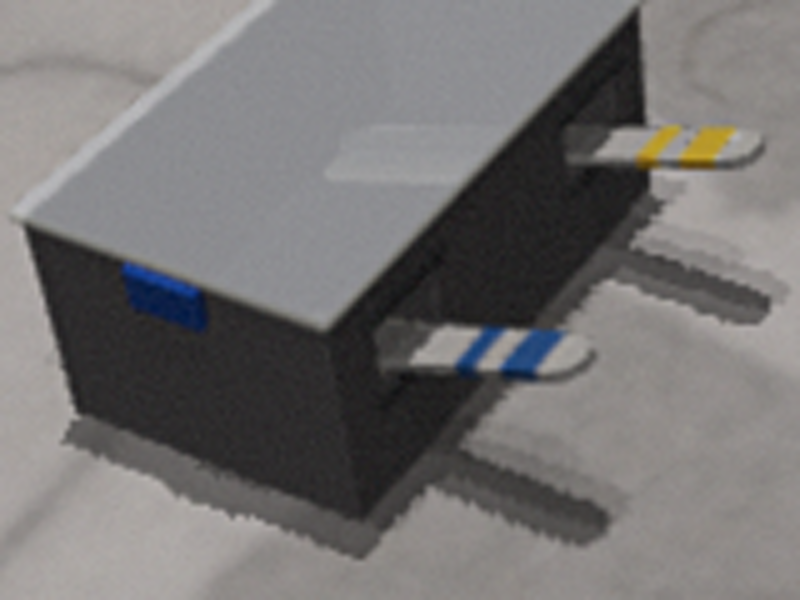

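The crops show the outer blue band at top-crop (219,487) and scene-crop (533,354), and the inner one at (212,446) and (480,351). The yellow bands are at (456,423) and (447,384). I'll triangulate these next.

```bash
cat > h.py <<'E'
import numpy as np,cv2,pickle
from scipy.spatial.transform import Rotation as R
D={n:pickle.load(open(n+".pkl","rb")) for n in("scene","top")}
def ray(n,p):
    d=D[n];K=np.array([[d["fx"],0,d["cx"]],[0,d["fy"],d["cy"]],[0,0,1]])
    u=cv2.undistortPoints(np.array([[p]],float),K,d["dist_coeffs"])[0,0]
    v=R.from_euler("xyz",d["attitude"]).as_matrix()@[*u,1]
    return d["origin"],v/np.linalg.norm(v)
def tri(pt,ps):
    o1,a=ray("top",pt);o2,b=ray("scene",ps)
    t=np.linalg.lstsq(np.c_[a,-b],o2-o1,rcond=None)[0]
    p,q=o1+t[0]*a,o2+t[1]*b
    return (p+q)/2,np.linalg.norm(p-q)
def atz(n,p,z):
    o,v=ray(n,p);return o+v*(z-o[2])/v[2]
T=lambda u,v:((u+.5)/4-.5+150,(v+.5)/4-.5+120)
S=lambda u,v:((u+.5)/5-.5+130,(v+.5)/5-.5+230)
E
python3 - <<'E'
from h import *
np.set_printoptions(precision=1,suppress=True)
for n,a,b in(("outer",(219,487),(533,354)),("inner",(212,446),(480,351)),("youter",(456,423),(709,147)),("yinner",(447,384),(660,147)),("lidcornerFL",(113,402),(328,330))):
    print(n,tri(T(*a),S(*b)))
l,r=atz("top",T(113,402),95),atz("top",T(513,303),95)
print("lid front",l,r,np.linalg.norm(l-r),np.degrees(np.arctan2(*(l-r)[[0,1]])))
for c in((440,143),(425,308),(384,225),(480,225)): print("tray rim",atz("top",c,24))
for c in((398,155),(472,155),(390,298),(464,298)): print("tray floor corner",atz("top",c,4))
E
```

```text
outer (array([569.7, 244.1,  64.9]), np.float64(1.3797250265119732))
inner (array([590.4, 249.6,  57.4]), np.float64(1.4243953282903903))
youter (array([601.9, 128.4,  64.9]), np.float64(0.8673011270010322))
yinner (array([621.8, 134. ,  57.9]), np.float64(1.0824052656776737))
lidcornerFL (array([608.7, 293.3,  86.2]), np.float64(1.9838126878554376))
lid front [607.  290.5  95. ] [656.   99.2  95. ] 197.4218700505193 -14.366334653489645
tray rim [ 779.4 -224.6   24. ]
tray rim [ 443.8 -192.1   24. ]
tray rim [ 609.1 -109.    24. ]
tray rim [ 611.5 -305.1   24. ]
tray floor corner [ 756.9 -140.1    4. ]
tray floor corner [ 760.3 -295.9    4. ]
tray floor corner [ 463.1 -123.8    4. ]
tray floor corner [ 463.7 -275.9    4. ]
```

Request:
servo_tool(translation=[[1.5,-1.4,0.1],[2.8,-2.65,0.2],[2.8,-2.65,0.2],[2.8,-2.65,0.2],[2.8,-2.65,0.2],[2.8,-2.65,0.2],[2.8,-2.65,0.2],[2.8,-2.65,0.2]], angular=[[0,0,0],[0,0,0],[0,0,0],[0,0,0],[0,0,0],[0,0,0],[0,0,0],[0,0,0]], fingers=[-1,-1,-1,-1,-1,-1,-1,-1], newtons=60)

```text
time_s: 0.9
tcp_pos: [375.5, -324.8, 238.0]
eef_rot: [-3.141, 0.0, 0.417]
force: [0.3, 0.3, 1.2]
opening: 85.4
grasp_force: 0.0
```

Request:
servo_tool(translation=[[2.8,-2.65,0.2],[2.8,-2.65,0.2],[2.8,-2.65,0.2],[2.8,-2.65,0.2],[2.8,-2.65,0.2],[2.8,-2.65,0.2],[2.8,-2.65,0.2],[2.8,-2.65,0.2]], angular=[[0,0,0],[0,0,0],[0,0,0],[0,0,0],[0,0,0],[0,0,0],[0,0,0],[0,0,0]], fingers=[-1,-1,-1,-1,-1,-1,-1,-1])

```text
time_s: 1.7
tcp_pos: [494.4, -40.5, 222.0]
eef_rot: [-3.141, 0.001, 0.417]
force: [0.3, -1.0, 0.5]
opening: 85.3
grasp_force: 0.0
```

```bash
cat >> h.py <<'E'
def delta(p,e,msg=""):
    from station import ctrl
    s=ctrl.sense();r=R.from_euler("xyz",s["eef_rot"]);t=R.from_euler("xyz",e)
    f=lambda v:np.round(v,3).tolist()
    print(msg,"t",s["time_s"],"pos",f(s["tcp_pos"]),"eul",f(s["eef_rot"]),"q",f(s["q"]),"F",f(s["force"]),"open",s["opening"],s["grasp_force"])
    d=np.array(p)-s["tcp_pos"]
    print(" cm cur axes",f(r.inv().apply(d)/10)," cm target axes",f(t.inv().apply(d)/10)," rotvec",f((r.inv()*t).as_rotvec()))
psi=.258;sl=np.radians(18)
n=np.array([np.sin(sl)*np.cos(psi),np.sin(sl)*np.sin(psi),np.cos(sl)])
G=np.array([581.2,247.2,58.1]);E=[np.pi,sl,psi]
E
python3 -c "
from h import *
delta(G+120*n,E)"
```

```text
t 1.7 pos [494.431, -40.484, 222.027] eul [-3.141, 0.001, 0.417] q [0.108, 0.418, -0.099, 1.899, 0.055, 0.828, -1.174] F [0.339, -0.982, 0.494] open 85.31316298407468 0.0
 cm cur axes [23.244, -22.206, 4.971]  cm target axes [20.026, -25.602, -1.27]  rotvec [0.025, -0.313, 0.157]
```

Request:
servo_tool(translation=[[2.9,-2.8,0.2],[2.9,-2.8,0.2],[2.9,-2.8,0.2],[2.9,-2.8,0.2],[2.9,-2.8,0.2],[2.9,-2.8,0.2],[2.9,-2.8,0.2],[2.0,-1.9,0.2]], angular=[[0,0,0],[0,0,0],[0,0,0],[0,0,0],[0,0,0],[0,0,0],[0,0,0],[0,0,0]], fingers=[-1,-1,-1,-1,-1,-1,-1,-1])

```text
time_s: 2.5
tcp_pos: [610.9, 248.7, 205.5]
eef_rot: [-3.14, 0.0, 0.42]
force: [-0.2, -0.1, 0.6]
opening: 85.7
grasp_force: 0.0
```

Request:
servo_tool(translation=[[0,0,0],[0,0,0],[0,0,0],[0,0,0]], angular=[[0.008,-0.104,0.052],[0.008,-0.104,0.052],[0.008,-0.104,0.052],[0,0,0]], fingers=[-1,-1,-1,-1])

```text
time_s: 2.9
tcp_pos: [611.9, 244.6, 203.0]
eef_rot: [3.14, 0.316, 0.258]
force: [0.0, -0.1, -1.4]
opening: 85.3
grasp_force: 0.0
```

```bash
python3 -c "
from h import *
delta(G+50*n,E)"
```

```text
t 2.9 pos [611.944, 244.579, 202.958] eul [3.14, 0.316, 0.258] q [-0.367, 0.834, -0.062, 1.16, -0.001, 1.462, -1.729] F [0.024, -0.069, -1.415] open 85.3055661745169 0.0
 cm cur axes [1.735, -1.057, 9.669]  cm target axes [1.713, -1.038, 9.675]  rotvec [0.002, 0.002, 0.0]
```

Request:
servo_tool(translation=[[0.9,-0.5,2.0],[0.8,-0.5,2.5],[0,0,2.6],[0,0,2.5],[0,0,0]], angular=[[0,0,0],[0,0,0],[0,0,0],[0,0,0],[0,0,0]], fingers=[-1,-1,-1,-1,-1])

```text
time_s: 3.4
tcp_pos: [592.1, 249.9, 106.7]
eef_rot: [3.14, 0.32, 0.261]
force: [0.1, 1.0, 0.0]
opening: 85.6
grasp_force: 0.0
```

Run:
```python
from h import *
from station import ctrl
delta(G+17*n,E)
a=ctrl.capture("top")["frame"][:,:,::-1][120:270,150:300];b=ctrl.capture("scene")["frame"][:,:,::-1][200:350,150:300]
f=lambda x,k:cv2.resize(cv2.convertScaleAbs(x,alpha=k),(400,400),interpolation=cv2.INTER_CUBIC)
cv2.imwrite("pics/g1.png",np.hstack([f(a,1.6),f(b,1.3)]))
```

```text
t 3.4 pos [592.118, 249.9, 106.676] eul [3.14, 0.32, 0.261] q [-0.38, 0.902, -0.067, 1.303, 0.001, 1.254, -1.74] F [0.089, 0.98, 0.043] open 85.64907875267018 0.0
 cm cur axes [0.452, -0.024, 3.265]  cm target axes [0.432, -0.018, 3.267]  rotvec [0.002, 0.006, 0.003]
```

View pics/g1.png

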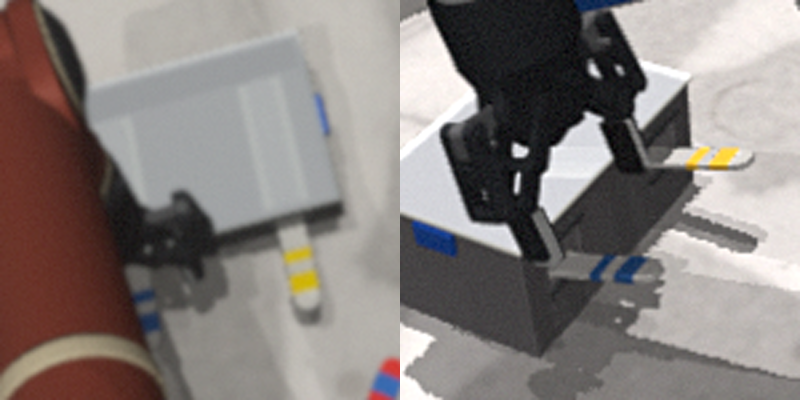

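The fingers straddle the blue bar: bands at right panel (600–630,268), clear of the lid and of the yellow bar at (720,158). I'll go down to the grip depth and close.

Request:
servo_tool(translation=[[0.2,0,1.2],[0.2,0,1.2],[0,0,0.8],[0,0,0]], angular=[[0,0,0],[0,0,0],[0,0,0],[0,0,0]], fingers=[-1,-1,-1,-1])

```text
time_s: 3.9
tcp_pos: [588.6, 249.1, 76.5]
eef_rot: [3.141, 0.316, 0.26]
force: [-0.1, 0.1, 0.0]
opening: 85.1
grasp_force: 0.0
```

```bash
python3 -c "
from h import *
delta(G+17*n,E)"
```

```text
t 3.9 pos [588.593, 249.084, 76.483] eul [3.141, 0.316, 0.26] q [-0.38, 0.93, -0.067, 1.336, 0.002, 1.189, -1.741] F [-0.062, 0.149, 0.05] open 85.11384653708137 0.0
 cm cur axes [-0.157, -0.007, 0.284]  cm target axes [-0.157, -0.006, 0.284]  rotvec [0.001, 0.002, 0.001]
```

Request:
servo_tool(translation=[[-0.1,0,0.3],[0,0,0],[0,0,0],[0,0,0],[0,0,0],[0,0,0],[0,0,0],[0,0,0]], angular=[[0,0,0],[0,0,0],[0,0,0],[0,0,0],[0,0,0],[0,0,0],[0,0,0],[0,0,0]], fingers=[-1,0,0.2,0.3,1,1,1,1], newtons=60)

```text
time_s: 4.7
tcp_pos: [588.2, 249.2, 75.8]
eef_rot: [3.141, 0.312, 0.259]
force: [0.1, -0.5, 1.5]
opening: 17.8
grasp_force: 58.5
```

Run:
```python
from h import *
from station import ctrl
delta(G+17*n-150*R.from_euler("xyz",E).as_matrix()[:,0],E)
print(ctrl.sense()["moment"])
b=ctrl.capture("scene")["frame"][:,:,::-1][220:340,150:310]
cv2.imwrite("pics/g2.png",cv2.resize(cv2.convertScaleAbs(b,alpha=1.4),None,fx=5,fy=5,interpolation=cv2.INTER_CUBIC))
```

```text
t 4.7 pos [588.241, 249.186, 75.8] eul [3.141, 0.312, 0.259] q [-0.38, 0.928, -0.067, 1.342, 0.003, 1.181, -1.742] F [0.107, -0.519, 1.484] open 17.848246071379368 58.547499775886536
 cm cur axes [-15.149, -0.009, 0.177]  cm target axes [-15.149, 0.012, 0.209]  rotvec [0.001, -0.002, 0.001]
[ 0.1002112  -0.2979212  -0.00271385]
```

View pics/g2.png

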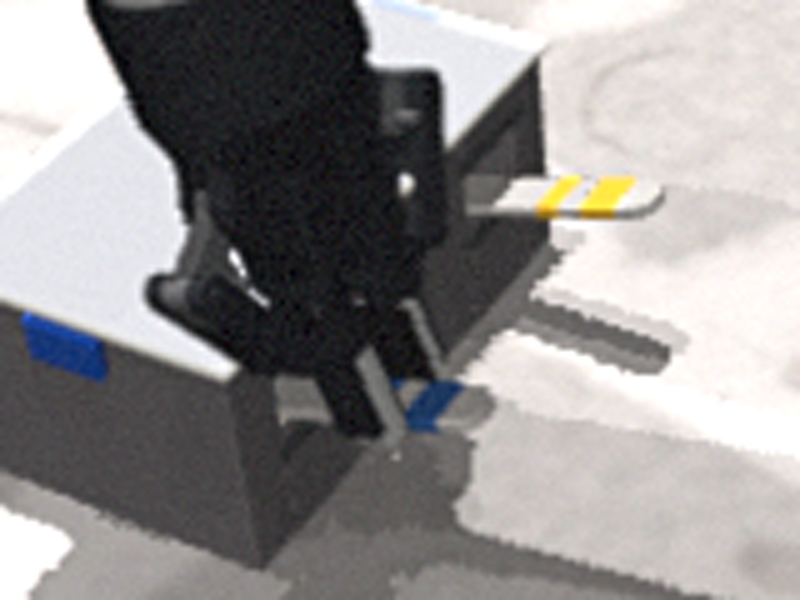

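The jaws hold the bar around the inner band, with outer band and tip free (430,405) and the yellow bar untouched. I'll draw it out along the slant.

Request:
servo_tool(translation=[[-0.3,0,-0.1],[-0.8,0,-0.05],[-1.0,0,0],[-1.0,0,0],[-1.0,0,0]], angular=[[0,0,0],[0,0,0],[0,0,0],[0,0,0],[0,0,0]], fingers=[1,1,1,1,1])

```text
time_s: 5.25
tcp_pos: [549.6, 238.8, 89.7]
eef_rot: [3.141, 0.314, 0.26]
force: [0.1, 0.4, -0.1]
opening: 18.0
grasp_force: 58.6
```

Run:
```python
from h import *
from station import ctrl
delta(G+18*n-150*R.from_euler("xyz",E).as_matrix()[:,0],E)
b=ctrl.capture("scene")["frame"][:,:,::-1][220:340,150:310]
cv2.imwrite("pics/g3.png",cv2.resize(cv2.convertScaleAbs(b,alpha=1.4),None,fx=4,fy=4,interpolation=cv2.INTER_CUBIC))
```

```text
t 5.25 pos [549.62, 238.846, 89.745] eul [3.141, 0.314, 0.26] q [-0.384, 0.857, -0.072, 1.472, -0.0, 1.122, -1.751] F [0.147, 0.412, -0.13] open 17.986680655696645 58.569132685661316
 cm cur axes [-10.915, -0.018, 0.194]  cm target axes [-10.915, -0.002, 0.2]  rotvec [0.001, -0.001, 0.001]
```

View pics/g3.png

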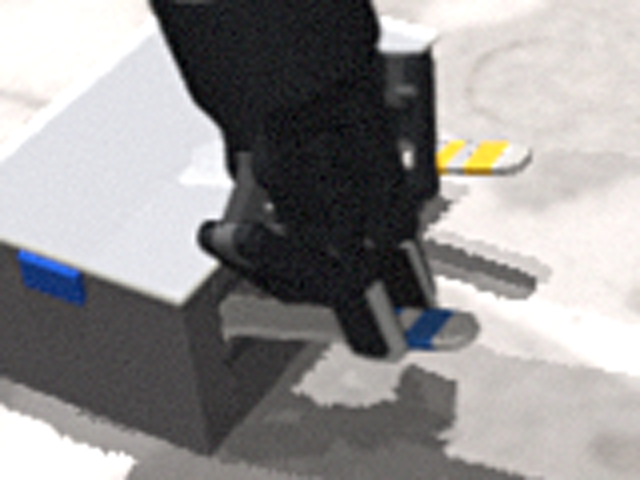

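The bar follows the grip and slides freely, with the tip still ahead of the jaws at (475,328). I'll keep drawing.

Request:
servo_tool(translation=[[-1.2,0,0],[-1.5,0,0],[-1.5,0,0],[-1.5,0,0],[-1.5,0,0],[-1.5,0,0],[-1.5,0,0],[-1.3,0,0]], angular=[[0,0,0],[0,0,0],[0,0,0],[0,0,0],[0,0,0],[0,0,0],[0,0,0],[0,0,0]], fingers=[1,1,1,1,1,1,1,1])

```text
time_s: 6.1
tcp_pos: [443.9, 210.8, 125.3]
eef_rot: [3.141, 0.313, 0.26]
force: [0.2, 0.6, -1.0]
opening: 17.6
grasp_force: 58.6
```

Run:
```python
from h import *
from station import ctrl
delta([440,210,180],[np.pi,0,-.097])
b=ctrl.capture("scene")["frame"][:,:,::-1][200:350,130:330]
cv2.imwrite("pics/g4.png",cv2.resize(cv2.convertScaleAbs(b,alpha=1.4),None,fx=4,fy=4,interpolation=cv2.INTER_CUBIC))
```

```text
t 6.1 pos [443.91, 210.809, 125.289] eul [3.141, 0.313, 0.26] q [-0.399, 0.676, -0.087, 1.787, -0.013, 0.987, -1.777] F [0.193, 0.567, -0.971] open 17.554199384168978 58.57496201992035
 cm cur axes [-2.065, -0.019, -5.082]  cm target axes [-0.381, 0.118, -5.471]  rotvec [0.056, 0.31, 0.354]
```

View pics/g4.png

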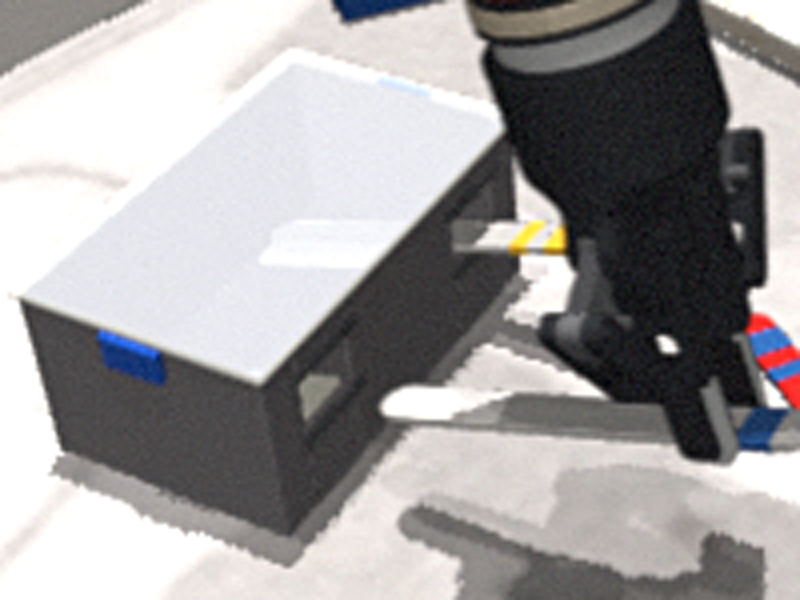

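The bar is fully out (rear end at (385,400), clear of the slot) and the yellow bar is still in place. I'll lift straight up, then level it.

Request:
servo_tool(translation=[[-0.3,0,-1.0],[-0.6,0,-2.0],[-0.6,0,-2.0],[-0.6,0,-1.8],[-0.3,0,-0.9]], angular=[[0,0,0],[0,0,0],[0,0,0],[0,0,0],[0,0,0]], fingers=[1,1,1,1,1])

```text
time_s: 6.65
tcp_pos: [447.4, 211.9, 207.6]
eef_rot: [-3.141, 0.308, 0.259]
force: [-0.6, -0.1, -0.9]
opening: 17.9
grasp_force: 58.6
```

Request:
servo_tool(translation=[[0,0,0],[0,0,0],[0,0,0],[0,0,0],[0,0,0],[0,0,0]], angular=[[0.01,0.062,0.065],[0.01,0.062,0.065],[0.01,0.062,0.065],[0.01,0.062,0.065],[0.01,0.062,0.065],[0,0,0]], fingers=[1,1,1,1,1,1])

```text
time_s: 7.25
tcp_pos: [444.3, 211.4, 205.8]
eef_rot: [3.139, 0.001, -0.066]
force: [0.3, 0.3, -0.5]
opening: 17.7
grasp_force: 58.6
```

Run:
```python
from h import *
delta([549.5,-203,150],[np.pi,0,-.065])
```

```text
t 7.25 pos [444.31, 211.394, 205.77] eul [3.139, 0.001, -0.066] q [-0.508, 0.433, 0.026, 1.932, -0.013, 0.779, -2.112] F [0.254, 0.312, -0.547] open 17.694123408241275 58.61830294132233
 cm cur axes [13.248, 40.638, 5.66]  cm target axes [13.188, 40.669, 5.577]  rotvec [0.002, 0.001, -0.001]
```

Request:
servo_tool(translation=[[0.4,1.2,0],[0.7,2.2,0],[0.9,2.8,0],[0.9,2.8,0],[0.9,2.8,0],[0.9,2.8,0],[0.9,2.8,0.2],[0.9,2.8,0.2]], angular=[[0,0,0],[0,0,0],[0,0,0],[0,0,0],[0,0,0],[0,0,0],[0,0,0],[0,0,0]], fingers=[1,1,1,1,1,1,1,1])

```text
time_s: 8.05
tcp_pos: [498.0, 2.6, 201.8]
eef_rot: [3.14, -0.0, -0.069]
force: [0.3, -0.4, -1.3]
opening: 17.9
grasp_force: 58.6
```

Request:
servo_tool(translation=[[0.9,2.8,0.5],[0.9,2.8,0.8],[0.9,2.8,0.8],[0.9,2.8,0.8],[0.9,2.8,0.8],[0.9,2.8,0.8],[0.7,2.2,0.5],[0.5,1.4,0.2]], angular=[[0,0,0],[0,0,0],[0,0,0],[0,0,0],[0,0,0],[0,0,0],[0,0,0],[0,0,0]], fingers=[1,1,1,1,1,1,1,1])

```text
time_s: 8.85
tcp_pos: [548.5, -207.1, 149.3]
eef_rot: [3.139, 0.001, -0.071]
force: [-0.4, 0.2, -1.2]
opening: 17.4
grasp_force: 58.7
```

Request:
servo_tool(translation=[[0,0,0],[0,0,0]], angular=[[0,0,0],[0,0,0]], fingers=[1,1])

```text
time_s: 9.05
tcp_pos: [549.0, -202.1, 150.2]
eef_rot: [3.141, 0.0, -0.067]
force: [-0.6, 0.2, -1.4]
opening: 17.8
grasp_force: 58.7
```

Run:
```python
from h import *
from station import ctrl
delta([549.5,-203,50],[np.pi,0,-.065])
a=ctrl.capture("top")["frame"][:,:,::-1][120:330,360:500];b=ctrl.capture("scene")["frame"][:,:,::-1][80:280,270:470]
f=lambda x,k:cv2.resize(cv2.convertScaleAbs(x,alpha=k),None,fx=500/x.shape[0],fy=500/x.shape[0],interpolation=cv2.INTER_CUBIC)
im=np.hstack([f(a,1.5)[:,30:310],f(b,1.2)]);print(im.shape)
cv2.imwrite("pics/g5.png",im)
```

```text
t 9.05 pos [549.027, -202.101, 150.203] eul [3.141, 0.0, -0.067] q [0.295, 0.63, 0.033, 1.737, -0.027, 0.774, -1.298] F [-0.569, 0.246, -1.352] open 17.795342609559576 58.665141463279724
 cm cur axes [0.054, 0.084, 10.02]  cm target axes [0.053, 0.087, 10.02]  rotvec [0.0, 0.0, -0.002]
(500, 780, 3)
```

View pics/g5.png

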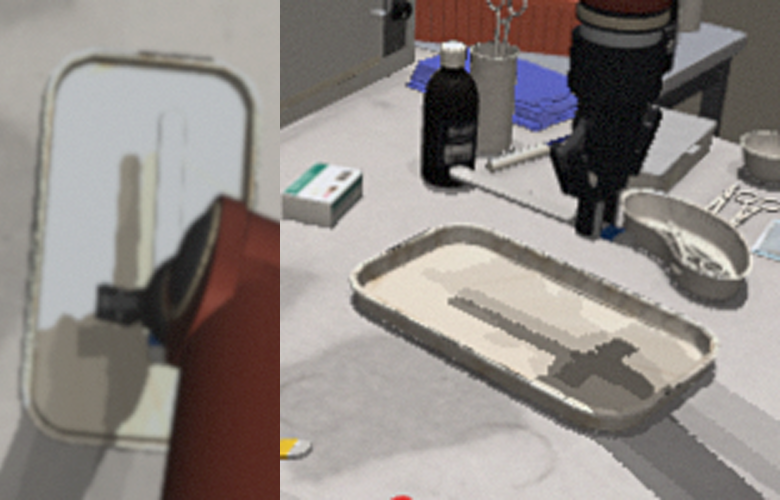

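The bar hangs over the tray, far end at left panel (172,112) and right panel (455,172). I'll check its height by triangulation.

Run:
```python
from h import *
print(tri((444.8,167),(340,148.8)))
print(tri((434.5+360-360,0+0+167),(340,148.8))[1])
```

```text
(array([ 708.53841167, -212.73425785,  129.68272982]), np.float64(0.834783395139577))
9.794609690525371
```

Request:
servo_tool(translation=[[0,0,1.0],[0,0.1,1.8],[0,0,1.8],[0,0,1.8],[0,0,1.8],[0,0,1.5],[0,0,1.0],[0,0,0]], angular=[[0,0,0],[0,0,0],[0,0,0],[0,0,0],[0,0,0],[0,0,0],[0,0,0],[0,0,0]], fingers=[1,1,1,1,1,1,1,1])

```text
time_s: 9.95
tcp_pos: [548.1, -203.0, 41.8]
eef_rot: [3.141, 0.002, -0.067]
force: [-0.1, 0.8, -0.7]
opening: 17.8
grasp_force: 58.7
```

Request:
servo_tool(translation=[[0,0,0.3],[0,0,0.3],[0,0,0]], angular=[[0,0,0],[0,0,0],[0,0,0]], fingers=[1,1,1])

```text
time_s: 10.25
tcp_pos: [549.2, -203.9, 37.6]
eef_rot: [3.14, -0.001, -0.068]
force: [0.4, 0.3, -0.3]
opening: 17.8
grasp_force: 58.7
```

Request:
servo_tool(translation=[[0,0,0.3],[0,0,0.3],[0,0,0]], angular=[[0,0,0],[0,0,0],[0,0,0]], fingers=[1,1,1])

```text
time_s: 10.55
tcp_pos: [548.8, -203.7, 31.0]
eef_rot: [3.14, 0.0, -0.068]
force: [-0.6, -0.2, -0.6]
opening: 17.9
grasp_force: 58.7
```

Request:
servo_tool(translation=[[0,0,0.2],[0,0,0],[0,0,0]], angular=[[0,0,0],[0,0,0],[0,0,0]], fingers=[1,1,1])

```text
time_s: 10.85
tcp_pos: [549.0, -203.9, 29.3]
eef_rot: [3.14, -0.001, -0.068]
force: [0.5, 0.0, -0.4]
opening: 17.9
grasp_force: 58.7
```

Run:
```python
from h import *
from station import ctrl
delta([549.5,-203,27],[np.pi,0,-.065])
print(ctrl.sense()["moment"])
b=ctrl.capture("scene")["frame"][:,:,::-1][150:270,290:450]
cv2.imwrite("pics/g6.png",cv2.resize(cv2.convertScaleAbs(b,alpha=1.1),None,fx=5,fy=5,interpolation=cv2.INTER_CUBIC))
```

```text
t 10.85 pos [549.023, -203.862, 29.305] eul [3.14, -0.001, -0.068] q [0.303, 0.81, 0.024, 1.807, -0.032, 0.524, -1.292] F [0.506, 0.013, -0.429] open 17.907198071353136 58.668251037597656
 cm cur axes [0.042, -0.09, 0.23]  cm target axes [0.042, -0.089, 0.231]  rotvec [0.002, -0.001, -0.003]
[ 0.01514506  0.07640093 -0.03053015]
```

View pics/g6.png

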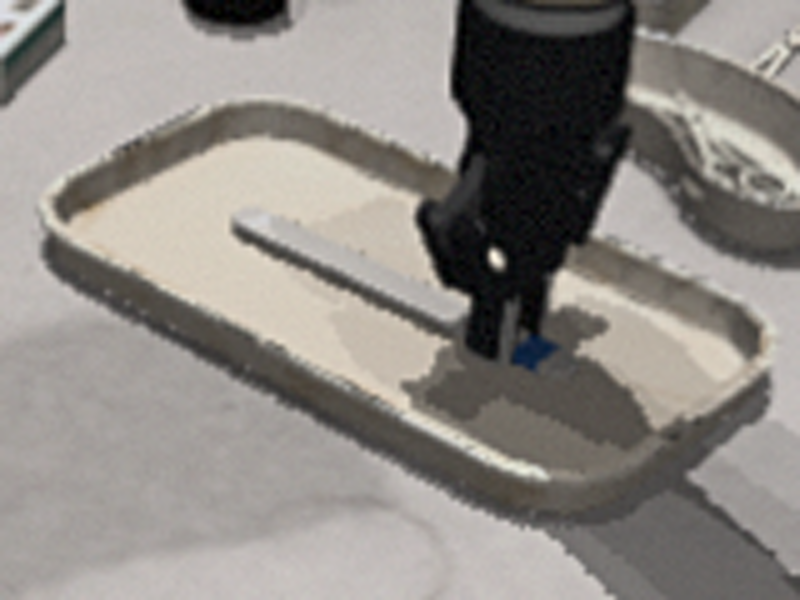

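The bar is inside the rims, its far end at (240,220) close to the floor and the jaws at (500,350). There is no contact force yet, so I'll lower it in small steps until it touches.

Request:
servo_tool(translation=[[0,0,0.2],[0,0,0],[0,0,0]], angular=[[0,0,0],[0,0,0],[0,0,0]], fingers=[1,1,1])

```text
time_s: 11.2
tcp_pos: [549.0, -203.8, 27.3]
eef_rot: [3.14, -0.0, -0.068]
force: [-0.1, 0.5, -0.5]
opening: 17.8
grasp_force: 58.7
```

Request:
servo_tool(translation=[[0,0,0.1],[0,0,0],[0,0,0]], angular=[[0,0,0],[0,0,0],[0,0,0]], fingers=[1,1,1])

```text
time_s: 11.5
tcp_pos: [549.2, -203.9, 26.4]
eef_rot: [3.14, -0.001, -0.068]
force: [-0.5, 0.2, 0.2]
opening: 17.5
grasp_force: 58.9
```

Request:
servo_tool(translation=[[0,0,0.1],[0,0,0],[0,0,0]], angular=[[0,0,0],[0,0,0],[0,0,0]], fingers=[1,1,1])

```text
time_s: 11.8
tcp_pos: [549.2, -203.9, 26.2]
eef_rot: [3.14, -0.001, -0.068]
force: [-0.6, 0.5, 5.3]
opening: 17.6
grasp_force: 62.2
```

```bash
python3 -c "
from h import *
from station import ctrl
delta([549.5,-203,24],[np.pi,0,-.065]);print(ctrl.sense()['moment'])"
```

```text
t 11.8 pos [549.173, -203.9, 26.223] eul [3.14, -0.001, -0.068] q [0.303, 0.815, 0.023, 1.808, -0.032, 0.518, -1.292] F [-0.599, 0.526, 5.27] open 17.622925126601274 62.15450396295637
 cm cur axes [0.026, -0.092, 0.222]  cm target axes [0.027, -0.092, 0.222]  rotvec [0.002, -0.001, -0.003]
[ 0.06990484  0.35501509 -0.00734983]
```

Request:
servo_tool(translation=[[0,0,0.03],[0,0,0],[0,0,0]], angular=[[0,-0.012,0],[0,0,0],[0,0,0]], fingers=[1,1,1])

```text
time_s: 12.1
tcp_pos: [549.4, -203.9, 26.2]
eef_rot: [3.14, 0.01, -0.068]
force: [-1.4, 1.3, 6.3]
opening: 17.7
grasp_force: 62.8
```

```bash
python3 -c "
from h import *
from station import ctrl
delta([549.5,-203,24],[np.pi,0,-.065]);print(ctrl.sense()['moment'])"
```

```text
t 12.1 pos [549.43, -203.947, 26.18] eul [3.14, 0.01, -0.068] q [0.299, 0.818, 0.027, 1.798, -0.03, 0.536, -1.295] F [-1.443, 1.324, 6.279] open 17.68136334295495 62.835580960381776
 cm cur axes [0.003, -0.095, 0.218]  cm target axes [0.001, -0.095, 0.218]  rotvec [0.002, 0.01, -0.003]
[ 0.07507146  0.2747847  -0.02757992]
```

Request:
servo_tool(translation=[[0,0,0],[0,0,0],[0,0,0],[0,0,0],[0,0,0]], angular=[[0,0,0],[0,0,0],[0,0,0],[0,0,0],[0,0,0]], fingers=[0.4,0.3,0.2,0.1,0.0], newtons=20)

```text
time_s: 12.6
tcp_pos: [548.7, -204.4, 24.6]
eef_rot: [3.139, 0.012, -0.068]
force: [-0.2, -1.4, -0.3]
opening: 42.9
grasp_force: 0.0
```

Request:
servo_tool(translation=[[0,0,-0.5],[0,0,-1.0],[0,0,-2.0],[0,0,-3.0],[0,0,-3.0],[0,0,-3.0],[0,0,-3.0],[0,0,-1.0]], angular=[[0,0,0],[0,0,0],[0,0,0],[0,0,0],[0,0,0],[0,0,0],[0,0,0],[0,0,0]], fingers=[0,0,0,0,0,0,0,0])

```text
time_s: 13.4
tcp_pos: [552.6, -204.7, 194.2]
eef_rot: [3.138, 0.004, -0.068]
force: [-0.1, -0.5, -0.4]
opening: 43.1
grasp_force: 0.0
```

Request:
servo_tool(translation=[[-1,2.5,-1.5],[-1,2.5,-1.5],[-1,2.5,-1.5],[-1,2.5,0],[-1,2.5,0],[-0.5,2.5,0],[0,1.0,0],[0,0,0]], angular=[[0,0,0],[0,0,0],[0,0,0],[0,0,0],[0,0,0],[0,0,0],[0,0,0],[0,0,0]], fingers=[0,0,0,0,0,0,0,0])

```text
time_s: 14.2
tcp_pos: [484.9, -361.0, 235.5]
eef_rot: [3.14, 0.012, -0.071]
force: [-0.1, -0.1, 0.7]
opening: 42.9
grasp_force: 0.0
```

Run:
```python
from h import *
from station import ctrl
delta([549.5,-203,24],[np.pi,0,-.065])
def blue(n,x0,x1,y0,y1):
    d=ctrl.capture(n);h=cv2.cvtColor(d["frame"],cv2.COLOR_RGB2HSV)[y0:y1,x0:x1]
    m=cv2.inRange(h,(100,110,40),(125,255,255));k,_,st,c=cv2.connectedComponentsWithStats(m)
    return [(st[i,4],c[i]+[x0,y0]) for i in range(1,k) if st[i,4]>5]
t=blue("top",375,490,130,320);s=blue("scene",295,450,165,255)
print(t,s)
for a in t: 
  for b in s: print(tri(a[1],b[1]))
```

```text
t 14.2 pos [484.922, -361.023, 235.462] eul [3.14, 0.012, -0.071] q [0.569, 0.564, 0.051, 1.581, -0.023, 1.008, -1.017] F [-0.108, -0.092, 0.679] open 42.86613710385941 0.0
 cm cur axes [5.579, -16.262, 21.047]  cm target axes [5.418, -16.188, 21.146]  rotvec [0.002, 0.012, -0.006]
[(np.int32(25), array([429.72, 252.88])), (np.int32(52), array([429.15384615, 263.5       ]))] [(np.int32(16), array([387.625, 218.375])), (np.int32(27), array([395.40740741, 221.96296296]))]
(array([ 556.24653531, -203.52044529,    7.22156133]), np.float64(2.804233097534114))
(array([ 548.71372354, -209.4511382 ,   -1.30647057]), np.float64(15.59934654003172))
(array([ 541.96048481, -196.11200723,   16.54856563]), np.float64(20.788383978872773))
(array([ 534.63338662, -202.30612098,    7.53975964]), np.float64(2.783985000113586))
```

Both bands triangulate to a height of about 7 mm, so the bar lies level, centred near (612,-207) inside the tray. I'll hand the job in.

```bash
python3 -c "
from station import ctrl
print(ctrl.finish_job())"
```

```text
the job is handed in; nothing more can be done
None
```

The blue-banded retractor was drawn out along its slant and now lies flat in the steel tray, the yellow-banded one was left in its slot, and the job was handed in at about 14 s.

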